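# Stack a power module in its assembly nest and clamp it

### The arm

A 6-joint arm with a two-finger parallel gripper is mounted at the origin on the work surface. World frame = base frame: x ahead of the robot, y to its left, z up, the work surface at z = 0. Lengths are in mm, angles in degrees, forces in N, time in s.
With the tool pointing down it reaches from about 350 to 850 mm from the base axis. Payload 8.1 kg.
Tool frame: the origin (TCP) lies between the finger pads; the fingertips stand 11 mm ahead of it and the grasp point (between the pads) lies 8 mm behind it; z points along the fingers, y is the line along which they close (so a half turn about z gives the same grasp; the last joint's range is limited). The gripper opens to 85 mm and grips with 20 to 120 N. Pads are 22 mm wide; open, the fingers measure 114 mm over their backs; the gripper's body (76 mm by 85 mm) begins 54 mm behind the grasp point. The pads swing forward as they close: fully open they stand 13 mm farther back than shut.
Start: joints at [60.424, 7.471, 85.268, -0, 87.261, -4.893], TCP at [250.538, 545.193, 206.292] pointing down, gripper open.
Joint ranges: [-169.43, 169.43], [-51.17, 129.36], [1.28, 143.12], [-76.62, 256.62], [0, 156.53], [-152.29, 152.29]. Speed limits (degrees/s): [136.94, 136.94, 159.86, 180, 180, 180].

### API

Orientations are given as [roll, pitch, yaw] about the fixed x, y, z axes, in that order (R = Rz(yaw) Ry(pitch) Rx(roll)).
In Python, from bench import r, snapshot, get_calibration gives the robot as it stands.
- The arm moves only by the tool step_arm, never from a script. Its argument "rows" is a list of rows, each a list of 2 entries, a list of its own where there are three numbers: the shift along the tool's x, y, z in mm, then the turn about the tool's z in degrees. In form: [[[tx, ty, tz], yaw], ...]. A call has 1 to 12 rows; each row is the pose to reach, as a shift and turn from the pose commanded when the call began, along the tool's axes at that moment; what a row does not reach only later rows make up. A row lasts 1/10 s, in which the tool goes at most 50 mm and 8.59 degrees, less where a joint would pass 70% of its speed; a pose out of reach is approached as far as the arm can. A call with a gripper value outside its range is refused whole. "fingers" is the opening, from 0 (shut) to 1 (fully open), set as the call begins (left out, the last holds). The fingers move at their own pace and stop on an object; "squeeze" is the grip in N (left out, the last holds). Time passes only in rows, so rows that repeat a pose let the fingers close. It gives the time, the measured TCP pose, the force, the opening and the grip force at its end, in the units of the state.
- r.sense(): the state, without advancing time (a new reading comes with each control period).
- snapshot(name): name is "scene" or "top" or "wrist"; returns the picture (420x560x3 uint8, blue, green, red); there is no depth.
- get_calibration(name): a dict with "fovy" (degrees; the focal length in pixels is half the picture's height over the tangent of half this angle, whatever the lens; pixels are square), "cx", "cy" (the principal point, pixels), "eye" and "orientation" of the camera in the world. Camera axes: x right, y up, looking along -z (the intrinsics and any distortion apply to the point x, -y, -z); pixel columns grow to the right and rows downward; lengths in mm; the calibration is good to about 2 mm. A picture is of the moment at which its call begins: read the wrist's pose just before it. get_calibration takes no time and is no camera call; for the wrist camera it gives the pose at the moment of the call.
- r.hand_in(): hands the job in; it is judged then, once.
The state is a dict: "time": time; "joint_pos": joint angles; "qd": joint speeds; "joint_efforts": joint torques, N m; "tool_pos": TCP position; "tcp_rot": TCP orientation; "ft_force": force on the tool from outside, world axes, zero at the start; "wrist_torque": the same for the moment, N m; "finger_gap": finger opening in mm; "grip_force": force on a finger pad.
Only numpy, scipy, OpenCV 4.12 (cv2) and the standard library are available. Lean on these libraries where they do the work, as an engineer would, in place of code of your own. Each camera call takes 0.05 s, during which the arm holds its last target. There are 200 camera calls.

### The job

Build up the power module in the blue-cornered assembly nest: first the aluminium heat sink, fins down, then the black spacer frame, then the green circuit board, each lying flat and square in the pocket on the one before, with the board's white connector at the end away from the clamp. Then turn the red clamp knob until its orange bar points straight back over the board, let go, and leave the power brick, the blue capacitor and the yellow meter where they are.

Things in the scene. Friction and masses are not known exactly. Their poses are not given: they have to be found in the camera images.
- fixture: fixed assembly nest: dark steel base plate 215 x 100 x 12 mm with four blue L-shaped corner guides and, beyond the pocket's +x end, a pillar with the turn-clamp. Origin: under the pocket's centre, on the table; x runs along the pocket towards the clamp, z up. The plate reaches from x = -80 to +135, y = +-50 mm. Place and yaw vary (+-0.45 rad).
- nest (a point): centre of the pocket's floor, 12 mm above the table, axes as the fixture. Pocket 124 (x) x 62 (y) mm, 2 mm to spare all round the parts. Corner guides: 8 mm thick, straight to 54 mm above the floor, then flaring 3 mm outward up to 60 mm. They leave the middle 80 mm of each long side and 30 mm of each short side fully open, for fingers.
- clamp (a joint): turn-clamp angle (rad) about a vertical axis 96 mm along the nest's +x. 0 (hard stop): orange bar points along the nest's -x, over the pocket's end. Positive: anticlockwise from above. Starts open, 1.15 to 1.5, towards the nest's -y; stays where left; 0.05 N m turns it. Bar 18 mm wide, 56 mm long from the axis, underside 61 mm above the pocket floor, 1.5 mm over a seated board's pad.
- clamp_grip (a point): on the clamp's axis at the height to grip the red knob, 103 mm above the table. The knob is an upright block 44 mm long in line with the orange bar, 16 mm thick across it, standing 84 to 118 mm above the table. The point turns with the clamp: its x points away from the bar's tip, its y across the knob's thickness.
- heatsink: loose aluminium heat sink 120 (x) x 58 (y) x 34 (z) mm, about 0.38 kg, a flat plate 8 mm thick on top of seven fins that run along x. Origin: centre of the underside, z up. It lies right way up on the table; either way round fits. Seated, its origin is on the pocket floor.
- spacer: loose black plastic frame 120 x 58 x 18 mm, about 0.1 kg, with an open window of 96 x 38 mm. Origin: centre of the underside, z up. Either way round fits. Seated, its underside is 34 mm above the pocket floor.
- board: loose green circuit board 120 x 58 x 4 mm, 0.26 kg; origin: centre of the underside, z up. Middle: yellow transformer 44 (x) x 36 (y) mm, 4 to 38 mm above the underside (grip it). -x end: white connector 16 x 46 mm, top at 18 mm. +x end: black rubber pad 16 x 24 mm, 48 mm from the middle, top at 7.5 mm; it goes under the clamp bar. Seated, its underside is 52 mm above the pocket floor.
- connector (a point): centre of the top of the board's white connector, 49 mm from the board's centre along its -x.
- adapter: bystander: loose grey power brick 105 x 55 x 34 mm; origin: centre of the underside.
- capacitor: bystander: loose upright blue capacitor can, 46 mm across, 69 mm tall with its terminals; origin: centre of the underside.
- meter: bystander: loose yellow meter lying flat, 150 x 72 x 38 mm; origin: centre of the underside.
Not all that is in view belongs to the job. What is shaped like the board but pink or purple is not meant.

How it is judged:
By the outcome, as a careful person would: the job done as asked, in the order asked, and still so for the second after the job is handed in, with the robot touching nothing.
It also fails if it takes over 72 s, if anything falls off the work surface, if the arm or the gripper's body presses on something with over 40 N, if the wrist force passes 120 N, or if a joint passes its speed limit or range.

## Working session

There is one attempt and no reset: what is moved stays moved. The work goes in short steps, Python scripts to look and compute and a tool call to move; the robot and the scene stay as the last step left them, time stands still between calls to the robot, and variables do not carry over. Pictures are saved under pics/ and viewed, at most 10 in all, crops included, and the job is handed in when it is done.

Besides the shell and the picture viewer there is one more tool, called after ">>>" in YAML: its name, and indented under it one key for each argument. step_arm: Moves the arm, as the interface text tells. Its arguments: {"type":"object","properties":{"rows":{"type":"array"},"fingers":{"type":"number"},"squeeze":{"type":"number"}},"required":["rows"]}

```bash
ls; mkdir -p pics
python3 - <<'E'
from bench import r,snapshot,get_calibration
import cv2
for n in("scene","top"):
    im=snapshot(n);cv2.imwrite(f"pics/{n}0.png",im);print(n,get_calibration(n))
print(get_calibration("wrist"))
print(r.sense())
a=cv2.imread("pics/scene0.png");b=cv2.imread("pics/top0.png")
E
```

```text
pics
scene {'fovy': 52.34981718597902, 'cx': 278.32854801385713, 'cy': 213.27734789155724, 'eye': array([1006.47814837,  -79.64763646, 1069.14754048]), 'orientation': array([28.87703546,  0.47904473, 81.83789924])}
top {'fovy': 47.300395776574355, 'cx': 276.03147492229596, 'cy': 204.27150154852504, 'eye': array([ 283.90229049,   -3.58525914, 1549.66662072]), 'orientation': array([  7.08918039,   0.58740484, -88.47998628])}
{'fovy': 71.7693282561053, 'cx': 278.5302695140956, 'cy': 211.63890820922595, 'eye': array([180.21002318, 577.94775018, 372.92459422]), 'orientation': array([-17.64052325,   0.08844717,  65.33194477])}
{'time': 0.1, 'joint_pos': array([ 6.04244452e+01,  7.50874016e+00,  8.53229200e+01, -9.11097450e-04,
        8.72620321e+01, -4.89258415e+00]), 'qd': array([-0.03039658, -0.01436129, -0.10421288,  0.05385948, -0.01145871,
       -0.02526117]), 'joint_efforts': array([ 8.60533928e-04, -5.70952749e+01, -5.01941013e+01, -1.67037470e-04,
        8.30917095e-03,  8.32591724e-06]), 'tool_pos': array([250.2748655 , 544.72272165, 205.37179272]), 'tcp_rot': array([-1.79906572e+02, -7.08414731e-03,  1.55317068e+02]), 'ft_force': array([-0.45149561, -0.43835905,  0.41406618]), 'wrist_torque': array([-0.00726727,  0.04857066, -0.01516392]), 'grip_force': 0.0, 'finger_gap': 85.17128412954767}
```

View pics/scene0.png

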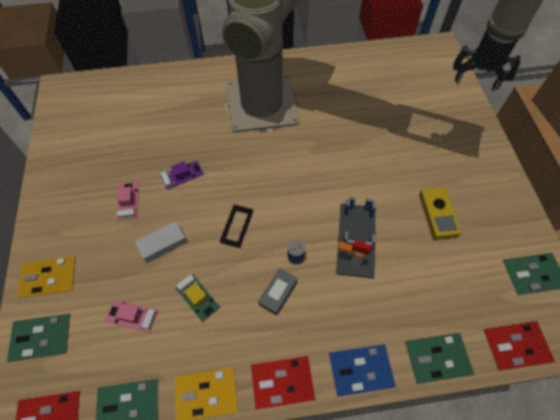

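View pics/top0.png

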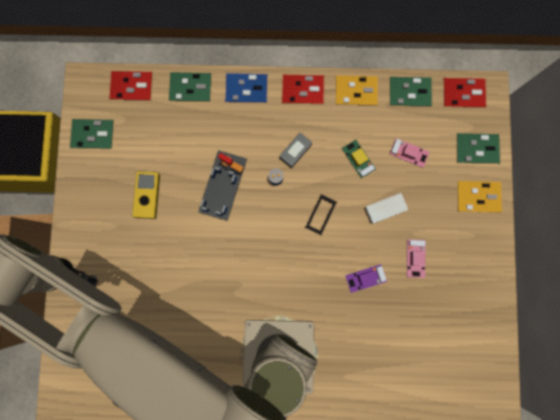

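The scene picture shows the green/yellow board at (197,297), the heat sink at (162,241), the spacer at (237,226) and the nest at (358,238). The other items there are the adapter (278,291), capacitor (296,251) and meter (440,212). In the top picture the same parts are the board (358,157), heat sink (386,208), spacer (321,215) and nest (222,188), with the clamp at its upper end.

```bash
cat > h.py <<'E'
import numpy as np, cv2, json
from scipy.spatial.transform import Rotation as Ro
from scipy.optimize import least_squares
def cam(c):
    f=210/np.tan(np.radians(c['fovy'])/2)
    return f,c['cx'],c['cy'],np.array(c['eye'],float),Ro.from_euler('xyz',c['orientation'],degrees=True).as_matrix()
def ray(c,uv,z):
    f,cx,cy,e,R=cam(c); uv=np.atleast_2d(uv).astype(float)
    d=np.c_[(uv[:,0]-cx)/f,-(uv[:,1]-cy)/f,-np.ones(len(uv))]@R.T
    return e+d*((z-e[2])/d[:,2])[:,None]
def proj(c,P):
    f,cx,cy,e,R=cam(c); q=(np.atleast_2d(P)-e)@R
    return np.c_[cx-f*q[:,0]/q[:,2],cy+f*q[:,1]/q[:,2]]
def fit(c,uv,L,p0):
    "pose x,y,yaw(deg) of object from local points L (with z over table) seen at uv"
    L=np.array(L,float);uv=np.array(uv,float)
    def w(p):
        a=np.radians(p[2]);return np.c_[p[0]+np.cos(a)*L[:,0]-np.sin(a)*L[:,1],p[1]+np.sin(a)*L[:,0]+np.cos(a)*L[:,1],L[:,2]]
    s=least_squares(lambda p:(proj(c,w(p))-uv).ravel(),p0,x_scale=[1,1,.5])
    return s.x,np.round(s.fun.reshape(-1,2),1)
def go(s,x,y,z,yaw=None):
    "shift in tool axes and turn from measured state to target TCP (tool yaw, mod 180)"
    R=Ro.from_euler('xyz',s['tcp_rot'],degrees=True).as_matrix()
    d=R.T@(np.array([x,y,z])-s['tool_pos'])
    t=0 if yaw is None else -((yaw-s['tcp_rot'][2]+90)%180-90)
    return np.round(d,1),round(t,1)
E
python3 - <<'E'
from bench import *
from h import *
t=get_calibration('top');s=get_calibration('scene')
for n,z,a,b in [('board',38,(358,157),(195,292)),('hs',34,(386,208),(161,239)),('sp',18,(321,215),(237,226)),('ad',34,(296,149),(278,290)),('cap',69,(276,175),(297,244)),('meter',38,(147,195),(440,212)),('nest',12,(219,192),(357,232)),('knob',118,(230,160),(360,247))]:
    print(n,ray(t,a,z).round(),ray(s,b,z).round())
print(ray(t,[(207,213),(243,160)],12).round())
E
```

```text
board [[ 631. -242.   38.]] [[ 635. -246.   38.]]
hs [[ 469. -332.   34.]] [[ 472. -330.   34.]]
sp [[ 443. -128.   18.]] [[ 454. -125.   18.]]
ad [[653. -43.  34.]] [[658. -39.  34.]]
cap [[560.  19.  69.]] [[556.  25.  69.]]
meter [[491. 430.  38.]] [[504. 433.  38.]]
nest [[510. 203.  12.]] [[518. 200.  12.]]
knob [[594. 160. 118.]] [[608. 170. 118.]]
[[441. 239.  12.]
 [618. 129.  12.]]
```

>>> step_arm:
  rows:
    - [[-40,-22,0],0]
    - [[-82,-44,0],0]
    - [[-124,-67,0],0]
    - [[-166,-90,0],0]
    - [[-208,-112,0],0]
    - [[-250,-135,0],0]
    - [[-292,-158,0],0]
    - [[-334,-180,0],0]
    - [[-374,-202,0],0]
    - [[-374,-202,0],0]
    - [[-374,-202,0],0]

```text
time: 1.2
tool_pos: [506.1, 204.5, 205.7]
tcp_rot: [-180.0, -0.1, 155.2]
ft_force: [-0.3, -0.1, 0.3]
finger_gap: 85.4
grip_force: 0.0
```

```bash
cat >> h.py <<'E'
def shot(n):
    from bench import r,snapshot,get_calibration
    c=get_calibration('wrist');im=snapshot('wrist');cv2.imwrite(f'pics/{n}.png',im)
    json.dump({k:np.array(v).tolist() for k,v in c.items()},open(f'pics/{n}.json','w'));s=r.sense()
    print(n,s['time'],s['tool_pos'].round(1),s['tcp_rot'].round(2),np.round(s['ft_force'],1))
    return im
def crop(n,x0,y0,x1,y1,k,out):
    im=cv2.imread(f'pics/{n}.png')[y0:y1,x0:x1];cv2.imwrite(f'pics/{out}.png',cv2.resize(im,None,fx=k,fy=k,interpolation=cv2.INTER_CUBIC))
def cal(n): return json.load(open(f'pics/{n}.json'))
E
python3 -c "
from h import *
shot('nest1');crop('nest1',80,10,480,410,1.45,'nest1c')"
```

```text
nest1 1.25 [505.6 205.5 205.8] [-1.7998e+02 -6.0000e-02  1.5526e+02] [ 0.1  0.7 -0.4]
```

View pics/nest1.png

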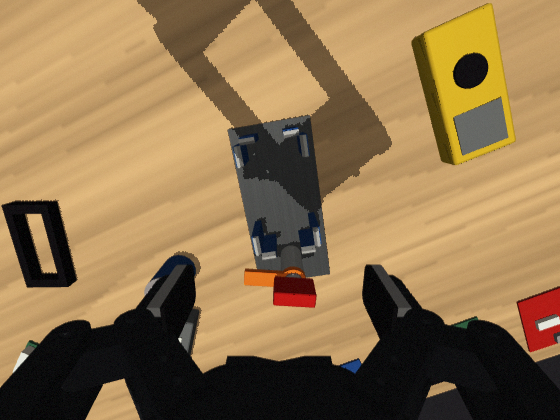

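The wrist view shows the nest plate with its corners near (229,129), (311,115) and (329,272), and the clamp bar pointing left from the knob at (295,290). The nest's x runs down the image. I'll enlarge a brightened crop next.

Run:
```python
from h import *
im=cv2.imread('pics/nest1.png')[105:315,200:360]
im=(255*(im/255.)**.55).astype('uint8')
im=cv2.resize(im,None,fx=3.75,fy=3.75,interpolation=cv2.INTER_CUBIC)[:,:]
im=cv2.resize(im,(457*1,600)) if im.shape[0]>600 else im
k=600/210
im=cv2.resize(cv2.imread('pics/nest1.png')[105:315,200:360],None,fx=k,fy=k,interpolation=cv2.INTER_CUBIC)
im=(255*(im/255.)**.5).astype('uint8')
for v in range(110,315,20): cv2.putText(im,str(v),(0,int((v-105)*k)),0,.4,(0,0,255),1);cv2.line(im,(25,int((v-105)*k)),(32,int((v-105)*k)),(0,0,255),1)
for u in range(210,360,20): cv2.putText(im,str(u),(int((u-200)*k)-10,10),0,.4,(0,0,255),1);cv2.line(im,(int((u-200)*k),12),(int((u-200)*k),18),(0,0,255),1)
cv2.imwrite('pics/nest1c.png',im);print(im.shape)
```

```text
(600, 457, 3)
```

View pics/nest1c.png

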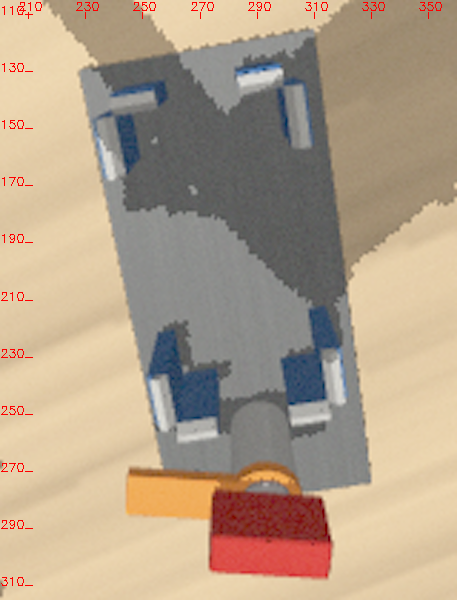

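Run:
```python
from h import *
c=cal('nest1');k=600/210
q=lambda u,v:(200+u/k,105+v/k)
# plate: y is + to image right
uv=[q(79,71),q(314,29),q(371,482)];L=[(-80,-50,12),(-80,50,12),(135,50,12)]
p,res=fit(c,uv,L,[505,205,-26]);print(p,res)
def w(P):
    a=np.radians(p[2]);P=np.array(P,float);return np.c_[p[0]+np.cos(a)*P[:,0]-np.sin(a)*P[:,1],p[1]+np.sin(a)*P[:,0]+np.cos(a)*P[:,1],P[:,2]]
for n,P in dict(tops=[(sx*(a),sy*(b),72) for sx in(-1,1) for sy in(-1,1) for a,b in((70,39),(40,39),(70,15))],inner=[(sx*a,sy*b,72) for sx in(-1,1) for sy in(-1,1) for a,b in((65,34),)],knob=[(96,0,118)],left=[(135,-50,12),(110,-50,12)]).items():
    print(n,((proj(c,w(P))-[200,105])*k).round().tolist())
a=ray(c,[q(210,554),q(331,561)],118);d=a[1]-a[0];print(a,np.linalg.norm(d),np.degrees(np.arctan2(d[1],d[0]))%180, 'clampangle wrt nest', (np.degrees(np.arctan2(d[1],d[0]))-p[2])%180, 'knob centre pred',w([(96,0,118)]),a.mean(0))
```

```text
[510.93446272 203.98938728 -15.37370392] [[-0.4 -0.4]
 [ 0.1 -0.1]
 [ 0.4  0.7]]
tops [[86.0, 99.0], [103.0, 183.0], [152.0, 88.0], [304.0, 61.0], [316.0, 147.0], [237.0, 73.0], [160.0, 451.0], [146.0, 383.0], [219.0, 442.0], [352.0, 422.0], [343.0, 353.0], [292.0, 431.0]]
inner [[103.0, 111.0], [292.0, 78.0], [170.0, 438.0], [338.0, 412.0]]
knob [[271.0, 560.0]]
left [[172.0, 513.0], [162.0, 469.0]]
[[592.22945246 159.70073634 118.        ]
 [613.03799677 197.79359096 118.        ]] 43.40577254182174 61.35405291796391 clampangle wrt nest 76.7277568417915 knob centre pred [[603.49931205 178.53848025 118.        ]] [602.63372462 178.74716365 118.        ]
```

>>> step_arm:
  rows:
    - [[0,0,0],8]
    - [[0,0,0],16]
    - [[0,0,0],24]
    - [[0,0,0],32]
    - [[0,0,0],40]
    - [[0,0,0],47]
    - [[0,0,0],47]
    - [[0,0,0],47]

```text
time: 2.05
tool_pos: [505.3, 206.6, 206.2]
tcp_rot: [-180.0, -0.0, 108.6]
ft_force: [0.6, -0.4, -0.1]
finger_gap: 85.6
grip_force: 0.0
```

```bash
cat >> h.py <<'E'
def grid(n,x0,y0,x1,y1,out,g=.5):
    im=cv2.imread(f'pics/{n}.png')[y0:y1,x0:x1];k=min(600/(y1-y0),800/(x1-x0))
    im=cv2.resize(im,None,fx=k,fy=k,interpolation=cv2.INTER_CUBIC)[:600,:800];im=(255*(im/255.)**g).astype('uint8')
    cv2.imwrite(f'pics/{out}.png',im);print('crop',x0,y0,k)
E
python3 - <<'E'
from h import *
shot('nest2');p=[510.9,204,-15.4]
a=np.radians(-15.4);P=np.array([(-80,-50,12),(-80,50,12),(135,50,12),(135,-50,12)]);
w=np.c_[p[0]+np.cos(a)*P[:,0]-np.sin(a)*P[:,1],p[1]+np.sin(a)*P[:,0]+np.cos(a)*P[:,1],P[:,2]]
q=proj(cal('nest2'),w);print(q)
x0,y0=np.maximum(q.min(0)-15,0).astype(int);x1,y1=(q.max(0)+15).astype(int)
grid('nest2',x0,y0,min(x1,560),min(y1,420),'nest2c')
E
```

```text
nest2 2.1 [505.5 206.3 206.3] [-1.7999e+02 -1.0000e-02  1.0860e+02] [ 0.5 -0.   0.2]
[[207.40257943 184.53924401]
 [249.5059191  115.84716998]
 [388.34399869 212.64458285]
 [341.43612777 269.16015143]]
crop 192 100 3.260869565217391
```

View pics/nest2c.png

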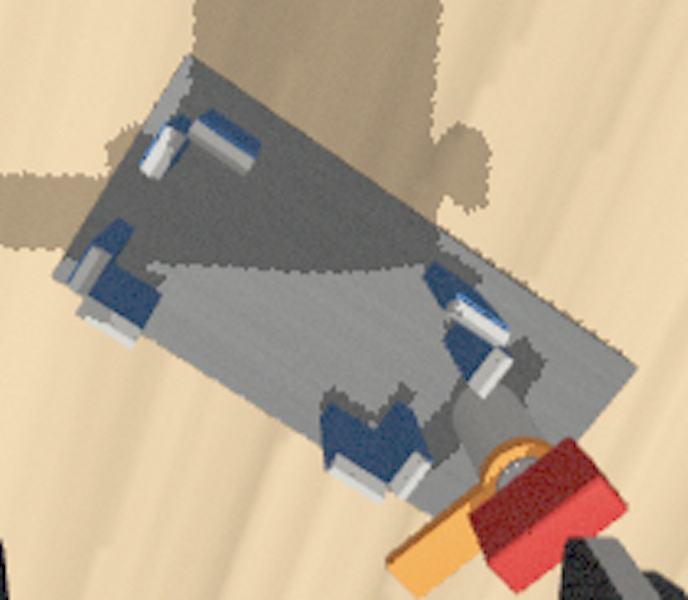

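The second view gives crop corners at (52,276), (190,55) and (637,368).

Run:
```python
from h import *
c1,c2=cal('nest1'),cal('nest2');k=600/210;K=3.26087
u1=np.array([(79,71),(314,29),(371,482)])/k+[200,105];u2=np.array([(52,276),(190,55),(637,368)])/K+[192,100]
L=[(-80,-50,12),(-80,50,12),(135,50,12)]
print(fit(c1,u1,L,[510,204,-15]));print(fit(c2,u2,L,[510,204,-15]))
for c in(c1,c2):print(np.array(c['eye']).round(1),np.round(c['orientation'],2))
```

```text
(array([510.93446274, 203.98938731, -15.37370382]), array([[-0.4, -0.4],
       [ 0.1, -0.1],
       [ 0.4,  0.7]]))
(array([511.22333073, 203.39808836, -15.57849037]), array([[-0.4,  0.2],
       [-0.4, -0.5],
       [ 0.9,  0.6]]))
[436.2 237.6 373.4] [-1.759e+01  3.000e-02  6.518e+01]
[480.8 280.6 373.8] [-1.763e+01 -1.000e-02  1.865e+01]
```

>>> step_arm:
  rows:
    - [[-45,-18,0],0]
    - [[-90,-37,0],0]
    - [[-135,-55,0],0]
    - [[-180,-74,0],0]
    - [[-225,-92,0],0]
    - [[-270,-111,0],0]
    - [[-315,-129,0],0]
    - [[-360,-148,0],0]
    - [[-405,-166,0],0]
    - [[-450,-185,0],0]
    - [[-490,-202,0],0]
    - [[-490,-202,0],0]

```text
time: 3.3
tool_pos: [466.9, -327.8, 205.8]
tcp_rot: [-179.9, 0.1, 108.2]
ft_force: [0.2, 1.2, -1.0]
finger_gap: 85.5
grip_force: 0.0
```

>>> step_arm:
  rows:
    - [[0,0,0],0]
    - [[0,0,0],0]

```text
time: 3.5
tool_pos: [468.5, -322.1, 206.2]
tcp_rot: [180.0, -0.0, 108.4]
ft_force: [0.2, 0.4, 0.9]
finger_gap: 85.4
grip_force: 0.0
```

Run:
```python
from h import *
shot('hs1')
q=proj(cal('hs1'),[[470,-331,34]])[0];print(q)
x0,y0=int(max(q[0]-150,0)),int(max(q[1]-110,0));print(x0,y0)
grid('hs1',0,0,560,420,'hs1c',.7)
```

```text
hs1 3.55 [ 468.6 -321.9  206.3] [ 1.7999e+02 -2.0000e-02  1.0845e+02] [ 0.5  0.4 -0.3]
[276.94022395 195.069616  ]
126 85
crop 0 0 1.4285714285714286
```

View pics/hs1c.png

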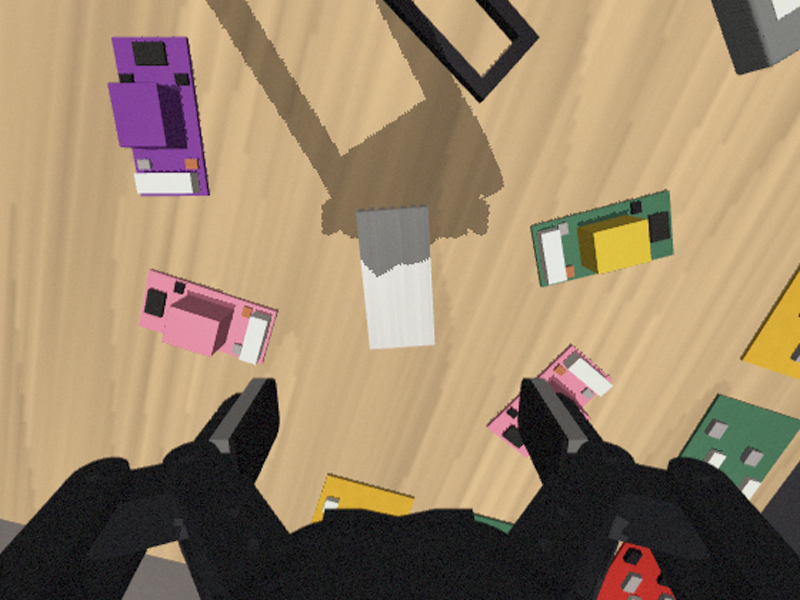

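The heat sink corners are at crop (357,211), (428,206), (434,345) and (370,349). The board corners are at (530,225), (669,190), (673,254) and (541,287), with its white connector on the left. The spacer is only partly visible, at the top of the picture.

Run:
```python
from h import *
from bench import r
c=cal('hs1');k=1/1.42857
A=np.array([(357,211),(428,206),(434,345),(370,349)])*k
B=np.array([(530,225),(669,190),(673,254),(541,287)])*k
im=cv2.imread('pics/hs1.png')
g=cv2.cvtColor(im,cv2.COLOR_BGR2GRAY)
sp=lambda ch,P:cv2.cornerSubPix(ch,P.astype(np.float32).reshape(-1,1,2),(4,4),(-1,-1),(3,50,.01)).reshape(-1,2)
A2=sp(np.ascontiguousarray(im[:,:,0]),A);B2=sp(np.ascontiguousarray(im[:,:,2]),B)
print((A2-A).round(1).tolist(),(B2-B).round(1).tolist())
for X in(A,A2):
    w=ray(c,X,34);print(w[:,:2].round(1).tolist(),[round(np.linalg.norm(w[i]-w[(i+1)%4]),1) for i in range(4)])
    print(*fit(c,X,[(60,-29,34),(60,29,34),(-60,29,34),(-60,-29,34)],[470,-331,108]))
for X in(B,B2): print(*fit(c,X,[(-60,-29,4),(60,-29,4),(60,29,4),(-60,29,4)][::1] if 0 else [(-60,29,4),(60,29,4),(60,-29,4),(-60,-29,4)],[631,-242,32]))
print(go(r.sense(),472,-332,206,108))
```

```text
[[-1.3, 0.6], [-1.0, -0.2], [-0.1, -0.6], [-0.5, -0.3]] [[-0.5, 0.3], [-0.8, -0.7], [0.0, -0.2], [-0.6, -0.3]]
[[422.9, -287.6], [475.7, -265.9], [521.5, -377.9], [468.7, -399.5]] [np.float64(57.1), np.float64(121.0), np.float64(57.1), np.float64(120.9)]
[ 472.5587849  -334.11867845  112.33542821] [[ 49.9  -1.8]
 [-50.2   5.2]
 [-45.1   3.5]
 [ 45.1  -2.1]]
[[421.7, -288.8], [474.5, -266.1], [521.1, -377.1], [468.0, -399.4]] [np.float64(57.5), np.float64(120.4), np.float64(57.6), np.float64(119.9)]
[ 471.70214971 -334.29845793  112.84466299] [[ 50.   -2.7]
 [-50.3   5.5]
 [-45.3   4.2]
 [ 45.3  -2.2]]
[ 636.33123491 -246.04381339   33.14412541] [[ 0.5  0.3]
 [-0.2 -0.2]
 [-0.1  0.1]
 [-0.2 -0.2]]
[ 635.61245886 -245.97553443   33.44942652] [[ 0.4  0.1]
 [ 0.   0. ]
 [-0.5 -0.2]
 [ 0.1  0. ]]
(array([-10.6,   0. ,   0.3]), np.float64(0.4))
```

>>> step_arm:
  rows:
    - [[-11.4,-0.6,0],-4]
    - [[-11.4,-0.6,40],-4]
    - [[-11.4,-0.6,80],-4]
    - [[-11.4,-0.6,120],-4]
    - [[-11.4,-0.6,155],-4]
    - [[-11.4,-0.6,178],-4]
    - [[-11.4,-0.6,190],-4]
    - [[-11.4,-0.6,190],-4]
    - [[-11.4,-0.6,190],-4]

```text
time: 4.45
tool_pos: [472.3, -334.2, 17.7]
tcp_rot: [180.0, 0.1, 112.4]
ft_force: [0.7, -0.5, 1.4]
finger_gap: 85.1
grip_force: 0.0
```

>>> step_arm:
  rows:
    - [[0,0,0],0]
    - [[0,0,0],0]
    - [[0,0,0],0]
    - [[0,0,0],0]
    - [[0,0,0],0]
    - [[0,0,0],0]
  fingers: 0
  squeeze: 60

```text
time: 5.05
tool_pos: [471.2, -334.2, 16.3]
tcp_rot: [-180.0, -0.0, 112.3]
ft_force: [0.2, -1.1, 0.1]
finger_gap: 0.2
grip_force: 0.0
```

Run:
```python
from h import *
from bench import *
a=shot('g1');b=snapshot('scene')
im=np.hstack([cv2.resize(a,None,fx=.71,fy=.71),cv2.resize(b[200:300,90:230],None,fx=2.85,fy=2.98)])
print(im.shape);cv2.imwrite('pics/g1c.png',im)
```

```text
g1 5.1 [ 471.2 -334.2   16.3] [-180.     -0.    112.32] [-0.3 -0.1 -0.1]
(298, 797, 3)
```

View pics/g1c.png

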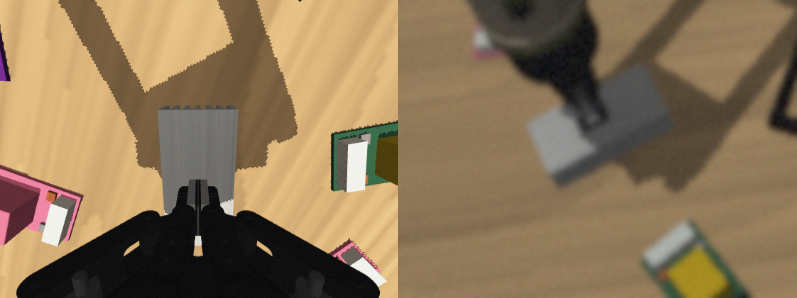

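The fingers are shut at small-picture (195,215), over the middle of the plate, and nothing is gripped. The heat sink's far edge is at (158..238,108). I'll compare where the calibration predicts these points.

Run:
```python
from h import *
from bench import *
c=cal('g1');a=np.radians(112.5)
R=np.array([[np.cos(a),-np.sin(a)],[np.sin(a),np.cos(a)]])
for z in(34,0):
    P=np.c_[np.array([(60,29),(60,-29),(-60,-29),(-60,29)])@R.T+[471.6,-332.9],[z]*4]
    print(z,(proj(c,P)*.71).round(0).tolist())
t=np.array([471.2,-334.2,16.3])
for d in(0,-8,11,-30): print(d,(proj(c,t-[0,0,d])*.71).round())
print(c['eye']);s=r.sense();print(s['finger_gap'],s['joint_efforts'],s['wrist_torque'],get_calibration('wrist')['eye'])
im=cv2.imread('pics/g1.png')[200:380,180:380]
im=cv2.resize(im,None,fx=3.3,fy=3.3,interpolation=cv2.INTER_CUBIC);im=(255*(im/255.)**.45).astype('uint8');cv2.imwrite('pics/g1d.png',im)
```

```text
34 [[158.0, 110.0], [238.0, 109.0], [231.0, 245.0], [166.0, 245.0]]
0 [[165.0, 105.0], [231.0, 105.0], [226.0, 221.0], [171.0, 221.0]]
0 [[197. 177.]]
-8 [[197. 181.]]
11 [[197. 172.]]
-30 [[197. 194.]]
[442.0143634444573, -261.91130916534934, 183.89073160850876]
0.14643904583365833 [-5.28166289e-03 -5.70440197e+01 -4.43782568e+01 -6.41397637e-04
  1.75409343e-03 -2.31059681e-05] [-0.01026245  0.00782963 -0.02142192] [ 442.00494371 -261.8814975   183.8191585 ]
```

View pics/g1d.png

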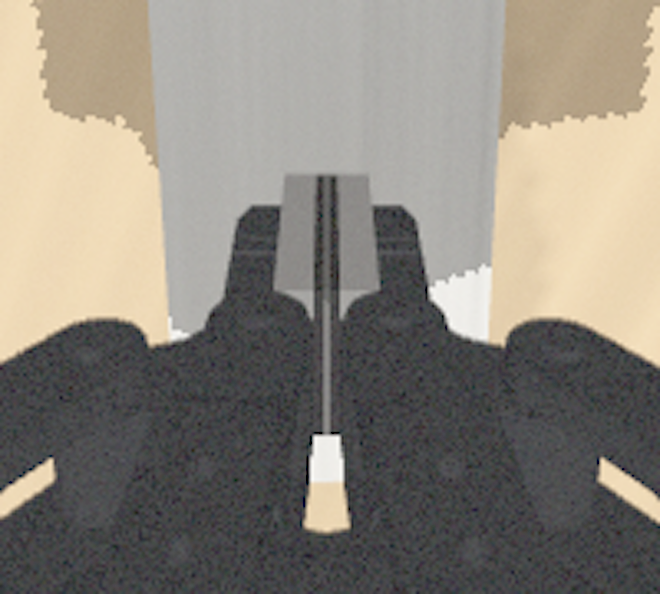

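The calibration predicts the heat sink correctly, but the finger tips appear about 35 mm farther back than stated. They seem to be above the plate instead of around it. I'll press down gently to find where they touch.

>>> step_arm:
  rows:
    - [[0,0,2],0]
    - [[0,0,4],0]
    - [[0,0,4],0]

```text
time: 5.45
tool_pos: [470.9, -333.9, 11.7]
tcp_rot: [-180.0, -0.0, 112.3]
ft_force: [-0.0, -0.4, -0.3]
finger_gap: -0.0
grip_force: 0.0
```

>>> step_arm:
  rows:
    - [[0,0,2],0]
    - [[0,0,2],0]

```text
time: 5.65
tool_pos: [471.1, -334.1, 9.9]
tcp_rot: [-180.0, -0.0, 112.3]
ft_force: [0.1, 1.2, -0.7]
finger_gap: -0.1
grip_force: 0.0
```

>>> step_arm:
  rows:
    - [[0,0,1.5],0]
    - [[0,0,3],0]
    - [[0,0,3],0]

```text
time: 5.95
tool_pos: [471.4, -334.3, 9.0]
tcp_rot: [-180.0, 0.0, 112.3]
ft_force: [-6.4, 5.9, 15.8]
finger_gap: -0.1
grip_force: 7.8
```

>>> step_arm:
  rows:
    - [[0,0,1.5],0]
    - [[0,0,3],0]
    - [[0,0,3],0]

```text
time: 6.25
tool_pos: [471.6, -334.4, 8.9]
tcp_rot: [-180.0, 0.0, 112.3]
ft_force: [-18.4, 14.7, 42.0]
finger_gap: 0.0
grip_force: 20.8
```

Contact came at TCP z≈9.2, so the shut tips stand about 25 mm behind the reported TCP, not 11 mm ahead. I'll use depths 36 mm lower from here on. Next I'll lift, open and descend around the heat sink.

>>> step_arm:
  rows:
    - [[0.9,0.5,-20],0]
    - [[0.9,0.5,-35],0]
    - [[0.9,0.5,-35],0]
    - [[0.9,0.5,-35],0]
    - [[0.9,0.5,-30],0]
    - [[0.9,0.5,-10],0]
    - [[0.9,0.5,8],0]
    - [[0.9,0.5,18],0]
    - [[0.9,0.5,24],0]
    - [[0.9,0.5,24],0]
  fingers: 1

```text
time: 7.25
tool_pos: [470.6, -332.5, -21.1]
tcp_rot: [-179.9, -0.1, 112.3]
ft_force: [0.5, -0.2, 0.3]
finger_gap: 85.2
grip_force: 0.0
```

>>> step_arm:
  rows:
    - [[0,0,0],0]
    - [[0,0,0],0]
    - [[0,0,0],0]
    - [[0,0,0],0]
    - [[0,0,0],0]
  fingers: 0
  squeeze: 60

```text
time: 7.75
tool_pos: [472.3, -333.9, -18.4]
tcp_rot: [179.9, 0.1, 112.3]
ft_force: [0.2, 0.4, 6.0]
finger_gap: 57.0
grip_force: 66.4
```

>>> step_arm:
  rows:
    - [[0,0,-35],0]
    - [[0,0,-80],0]
    - [[40,20,-110],-5]
    - [[83,41,-140],-10]
    - [[126,63,-140],-16]
    - [[169,84,-140],-21]
    - [[212,105,-140],-26]
    - [[255,127,-140],-32]
    - [[298,148,-140],-38]
    - [[341,170,-140],-43]
    - [[384,191,-140],-48]
    - [[427,212,-140],-52]

```text
time: 8.95
tool_pos: [504.5, 144.3, 119.8]
tcp_rot: [-180.0, -0.0, 164.5]
ft_force: [0.9, 0.3, -2.6]
finger_gap: 57.0
grip_force: 66.1
```

>>> step_arm:
  rows:
    - [[0,0,0],0]
    - [[0,0,0],0]
    - [[0,0,0],0]

```text
time: 9.25
tool_pos: [504.9, 141.7, 119.7]
tcp_rot: [-179.9, -0.0, 164.3]
ft_force: [0.5, 0.0, -3.6]
finger_gap: 56.9
grip_force: 66.4
```

Run:
```python
from h import *
from bench import *
shot('c1');s=r.sense();print(s['finger_gap'],s['grip_force'],go(s,511.1,203.7,120,164.55))
```

```text
c1 9.3 [505.  141.3 119.8] [-1.7995e+02 -4.0000e-02  1.6424e+02] [ 0.1  0.3 -3.2]
57.050402262423 66.35779023170471 (array([11.1, 61.7, -0.2]), np.float64(-0.3))
```

Run:
```python
from h import *
c=cal('c1');t=np.array([505,141.5,119.8]);a=np.radians(164.3)
ex=np.array([np.cos(a),np.sin(a),0]);ey=np.array([np.sin(a),-np.cos(a),0])
for h in(54,46,20): print(h,proj(c,[t+60*ex+y*ey+[0,0,h] for y in(-29,0,29)]).round(1).tolist())
g=cv2.cvtColor(cv2.imread('pics/c1.png'),cv2.COLOR_BGR2GRAY)
for u in(215,235,255,279,300,320,340): print(u,g[100:190:1,u-2:u+3].mean(1).astype(int).tolist())
print(g[170,140:420].tolist())
```

```text
54 [[202.2, 166.5], [276.3, 166.5], [350.4, 166.5]]
46 [[207.0, 163.6], [276.4, 163.6], [345.9, 163.6]]
20 [[219.2, 156.1], [276.8, 156.1], [334.5, 156.1]]
215 [198, 199, 201, 200, 202, 201, 202, 202, 203, 203, 204, 205, 204, 205, 206, 206, 205, 205, 206, 205, 206, 206, 205, 205, 205, 204, 204, 204, 204, 203, 202, 201, 201, 200, 199, 198, 197, 196, 195, 195, 198, 197, 196, 197, 197, 195, 196, 196, 195, 194, 193, 192, 191, 191, 188, 188, 187, 179, 150, 118, 84, 76, 80, 78, 79, 123, 140, 142, 125, 117, 117, 119, 119, 117, 118, 119, 117, 118, 118, 117, 117, 118, 116, 118, 117, 119, 118, 117, 118, 117]
235 [108, 108, 109, 108, 110, 111, 111, 111, 111, 112, 111, 111, 112, 112, 112, 112, 112, 130, 131, 130, 148, 149, 147, 147, 164, 165, 181, 199, 200, 199, 197, 196, 197, 197, 197, 196, 196, 196, 197, 195, 195, 196, 194, 193, 192, 192, 190, 189, 188, 187, 187, 186, 187, 186, 186, 187, 180, 160, 138, 116, 90, 79, 78, 79, 80, 203, 237, 240, 240, 240, 240, 239, 240, 239, 239, 239, 239, 239, 239, 239, 239, 239, 238, 239, 239, 238, 238, 238, 238, 237]
255 [110, 109, 111, 111, 110, 110, 111, 110,
[... 2650 characters left out ...]
39, 240, 241, 241, 239, 239, 239, 239, 240, 239, 238, 238, 239, 238, 240, 240, 241, 240, 239, 239, 240, 239, 239, 238, 237, 235, 235, 236, 234, 232, 231, 233, 233, 233, 235, 234, 233, 235, 233, 231, 233, 234, 235, 236, 237, 236, 233, 231, 232, 234, 234, 235, 236, 235, 236, 234, 234, 124, 119, 117, 116, 114, 113, 113, 116, 114, 114, 113, 113, 118, 120, 118, 117, 114, 112, 108, 111, 110, 113, 114, 116, 117, 63, 43, 40, 39, 42, 42, 39, 36, 39, 43, 41, 37, 40, 42, 43, 40, 41, 39, 42, 44, 43, 43, 40, 44, 36, 40, 41, 41, 38, 40, 40, 42, 39, 42, 40, 40, 39, 43, 40, 38, 39, 38, 40, 48, 99, 99, 100, 99, 99, 97, 102, 102, 98, 101, 98, 100, 100, 100, 99, 97, 100, 101, 189, 191, 191, 189, 192, 190, 190]
```

Run:
```python
from h import *
from bench import *
g=cv2.cvtColor(cv2.imread('pics/c1.png'),cv2.COLOR_BGR2GRAY).astype(int)
c=cal('c1')
for row in(168,174,180):
    d=np.diff(cv2.blur(g.astype(np.uint8),(1,3))[row].astype(int));print(row,[(i,d[i]) for i in range(180,380) if abs(d[i])>18])
    t=np.array([505,141.5,119.8]);a=np.radians(164.3)
    ex=np.array([np.cos(a),np.sin(a),0]);ey=np.array([np.sin(a),-np.cos(a),0])
    for x in np.arange(40,62,.5):
        q=proj(c,[t+x*ex+y*ey+[0,0,54] for y in(-29,29)])
        if abs(q[0,1]-row)<.8: print(x,q.round(1).tolist())
```

```text
168 [(204, np.int64(-34)), (205, np.int64(-33)), (216, np.int64(48)), (217, np.int64(71)), (325, np.int64(-108)), (350, np.int64(-36)), (351, np.int64(-35))]
59.5 [[202.3, 167.8], [350.4, 167.8]]
174 [(205, np.int64(-59)), (218, np.int64(49)), (219, np.int64(71)), (307, np.int64(-30)), (310, np.int64(-36)), (314, np.int64(-38)), (350, np.int64(-65))]
57.0 [[202.8, 174.1], [349.9, 174.2]]
180 [(205, np.int64(-26)), (206, np.int64(-30)), (226, np.int64(109)), (302, np.int64(-110)), (349, np.int64(-22)), (350, np.int64(-46))]
54.5 [[203.3, 180.4], [349.4, 180.4]]
```

>>> step_arm:
  rows:
    - [[6,30,0],-0.3]
    - [[11.1,60.9,0],-0.3]
    - [[11.1,60.9,20],-0.3]
    - [[11.1,60.9,40],-0.3]
    - [[11.1,60.9,55],-0.3]
    - [[11.1,60.9,55],-0.3]
    - [[11.1,60.9,55],-0.3]
    - [[11.1,60.9,55],-0.3]

```text
time: 10.1
tool_pos: [512.2, 203.8, 66.6]
tcp_rot: [179.9, 0.1, 164.6]
ft_force: [0.1, -0.3, -3.1]
finger_gap: 56.8
grip_force: 66.4
```

```bash
cat > st.py <<'E'
import sys
from h import *
from bench import r
v=[float(a) for a in sys.argv[1:]]
s=r.sense();print(s['time'],s['tool_pos'].round(2),s['tcp_rot'].round(2),s['ft_force'].round(1),*go(s,*v))
E
python3 st.py 510.85 203.05 64.8 164.5
```

```text
10.1 [512.17 203.76  66.58] [1.7994e+02 9.0000e-02 1.6456e+02] [ 0.1 -0.3 -3.1] [ 1.1 -1.   1.8] 0.1
```

>>> step_arm:
  rows:
    - [[0,0,0],0]
    - [[0,0,0],0]
    - [[0,0,0],0]

```text
time: 10.4
tool_pos: [511.5, 204.1, 65.9]
tcp_rot: [180.0, 0.0, 164.6]
ft_force: [-0.1, 0.0, -3.1]
finger_gap: 57.3
grip_force: 66.4
```

>>> step_arm:
  rows:
    - [[0.3,-0.9,0],0]
    - [[0.3,-0.9,7],0]
    - [[0.3,-0.9,14],0]
    - [[0.3,-0.9,21],0]
    - [[0.3,-0.9,28],0]
    - [[0.3,-0.9,28],0]

```text
time: 11.0
tool_pos: [509.3, 202.8, 35.4]
tcp_rot: [-179.9, -0.1, 164.6]
ft_force: [-0.2, 0.1, -3.6]
finger_gap: 56.2
grip_force: 66.5
```

>>> step_arm:
  rows:
    - [[0,0,8],0]
    - [[0,0,16],0]
    - [[0,0,24],0]
    - [[0,0,32],0]
    - [[0,0,38],0]
    - [[0,0,38],0]
    - [[0,0,38],0]

```text
time: 11.7
tool_pos: [510.5, 203.2, -0.8]
tcp_rot: [-180.0, -0.0, 164.6]
ft_force: [0.9, -0.6, -3.2]
finger_gap: 56.8
grip_force: 66.6
```

>>> step_arm:
  rows:
    - [[0,0,3],0]
    - [[0,0,6],0]
    - [[0,0,8],0]
    - [[0,0,8],0]

```text
time: 12.1
tool_pos: [511.3, 203.4, -6.5]
tcp_rot: [180.0, 0.0, 164.6]
ft_force: [-8.7, -2.7, 17.3]
finger_gap: 57.0
grip_force: 68.9
```

Heat sink is on the pocket floor. I'll release it and lift clear.

>>> step_arm:
  rows:
    - [[0,0,-2],0]
    - [[0,0,-2],0]
    - [[0,0,-2],0]
    - [[0,0,-2],0]
    - [[0,0,-12],0]
    - [[0,0,-40],0]
    - [[0,0,-85],0]
    - [[0,0,-130],0]
    - [[0,0,-175],0]
    - [[-4,-45,-208],0]
    - [[-8,-93,-208],0]
  fingers: 1

```text
time: 13.2
tool_pos: [496.9, 115.2, 205.6]
tcp_rot: [179.8, 0.5, 164.8]
ft_force: [1.2, -0.6, 0.8]
finger_gap: 85.5
grip_force: 0.0
```

```bash
python3 - <<'E'
from h import *
from bench import *
c=cal('hs1');w=ray(c,np.array([(480,102),(538,37)])/1.42857,18);print(w.round(),np.degrees(np.arctan2(*(w[1]-w[0])[1::-1])))
E
python3 st.py 448 -127 206
```

```text
[[ 489. -179.   18.]
 [ 514. -124.   18.]] 65.79366737561715
13.2 [496.93 115.17 205.63] [179.77   0.51 164.81] [ 1.2 -0.6  0.8] [ -16.2 -246.5   -1.2] 0
```

>>> step_arm:
  rows:
    - [[-3,-45,0],3]
    - [[-6,-93,0],6]
    - [[-9,-140,0],9]
    - [[-12,-188,0],9]
    - [[-15,-233,0],9]
    - [[-16,-246,0],9]
    - [[-16,-246,0],9]
    - [[-16,-246,0],9]

```text
time: 14.0
tool_pos: [444.6, -126.5, 199.4]
tcp_rot: [180.0, 0.0, 155.6]
ft_force: [-0.0, 0.5, 0.0]
finger_gap: 85.4
grip_force: 0.0
```

```bash
cat >> h.py <<'E'
def maskfit(c,m,dims,p0):
    "pose of a box (l,w,h) on z=0 whose silhouette fits the hull of mask m: matches support lines in 72 directions"
    pts=np.argwhere(m)[:,::-1].astype(float)
    th=np.radians(np.arange(0,360,5));D=np.c_[np.cos(th),np.sin(th)]
    H=(pts@D.T).max(0)+.5*np.abs(D).max(1)*1.0
    l,w,h=dims;B=np.array([(x,y,z) for x in(-l/2,l/2) for y in(-w/2,w/2) for z in(0,h)])
    def e(p):
        a=np.radians(p[2]);P=np.c_[p[0]+np.cos(a)*B[:,0]-np.sin(a)*B[:,1],p[1]+np.sin(a)*B[:,0]+np.cos(a)*B[:,1],B[:,2]]
        return (proj(c,P)@D.T).max(0)-H
    s=least_squares(e,p0,x_scale=[1,1,.5],loss='soft_l1');return s.x,np.abs(s.fun).mean(),np.abs(s.fun).max()
E
python3 - <<'E'
from h import *
from bench import *
im=shot('sp1');c=cal('sp1');p0=[447,-127,155.8]
q=proj(c,[[447,-127,9]])[0];print(q)
m=(im.max(2)<55).astype(np.uint8)
n,lab,st,ce=cv2.connectedComponentsWithStats(m)
for i in range(1,n):
    if st[i,4]>300: print(i,st[i].tolist(),ce[i].round())
i=min((i for i in range(1,n) if st[i,4]>800),key=lambda i:np.hypot(*(ce[i]-q)))
print(i,maskfit(c,lab==i,(120,58,18),p0))
E
```

```text
sp1 14.05 [ 444.7 -126.   199.3] [1.7997e+02 1.0000e-02 1.5565e+02] [-0.2 -0.2 -0.3]
[278.3061895  185.94931295]
1 [104, 35, 27, 29, 395] [117.  49.]
4 [73, 49, 43, 58, 899] [95. 82.]
5 [500, 53, 60, 179, 2831] [525. 161.]
6 [528, 53, 32, 37, 906] [545.  72.]
25 [256, 137, 49, 96, 2370] [280. 184.]
34 [400, 200, 49, 45, 997] [419. 217.]
39 [0, 254, 560, 166, 44925] [280. 368.]
25 (array([ 447.96762823, -125.11841789,  155.68952134]), np.float64(0.5012063894318715), np.float64(0.7632052149922828))
```

>>> step_arm:
  rows:
    - [[-2.9,1.5,30],0]
    - [[-2.9,1.5,75],0]
    - [[-2.9,1.5,120],0]
    - [[-2.9,1.5,160],0]
    - [[-2.9,1.5,190],0]
    - [[-2.9,1.5,208],0]
    - [[-2.9,1.5,215],0]
    - [[-2.9,1.5,215],0]
    - [[-2.9,1.5,215],0]

```text
time: 14.95
tool_pos: [448.8, -126.6, -14.7]
tcp_rot: [180.0, 0.1, 155.7]
ft_force: [-0.4, -0.0, 0.1]
finger_gap: 85.2
grip_force: 0.0
```

>>> step_arm:
  rows:
    - [[0,0,0],0]
    - [[0,0,0],0]
    - [[0,0,0],0]
    - [[0,0,0],0]
    - [[0,0,0],0]
  fingers: 0
  squeeze: 30

```text
time: 15.45
tool_pos: [448.8, -127.3, -14.4]
tcp_rot: [180.0, 0.1, 155.6]
ft_force: [-1.4, 1.7, 7.4]
finger_gap: 56.7
grip_force: 30.5
```

>>> step_arm:
  rows:
    - [[0,0,-30],0]
    - [[0,0,-75],0]
    - [[8,33,-105],0]
    - [[19,78,-115],-2]
    - [[30,124,-115],-4]
    - [[41,170,-115],-6]
    - [[52,216,-115],-8]
    - [[63,262,-115],-8.9]
    - [[73,300,-115],-8.9]
    - [[79,326,-115],-8.9]
    - [[79,326,-115],-8.9]
    - [[79,326,-115],-8.9]

```text
time: 16.65
tool_pos: [510.1, 202.9, 99.2]
tcp_rot: [-180.0, 0.0, 164.6]
ft_force: [-0.6, -0.6, -1.6]
finger_gap: 56.2
grip_force: 32.9
```

>>> step_arm:
  rows:
    - [[0,0,0],0]
    - [[0,0,0],0]

```text
time: 16.85
tool_pos: [510.3, 201.5, 99.2]
tcp_rot: [-180.0, 0.0, 164.4]
ft_force: [0.1, -0.3, -1.0]
finger_gap: 56.3
grip_force: 32.9
```

```bash
cat >> h.py <<'E'
def held(n,top,cols,rows=None,x=60):
    "near top edge of the held part: seen row minus predicted row, for a part top 'top' mm over the reported TCP"
    from bench import r
    s=r.sense();t=s['tool_pos'];R=Ro.from_euler('xyz',s['tcp_rot'],degrees=True).as_matrix();c=cal(n)
    P=lambda X,y,h:proj(c,t+X*R[:,0]+y*R[:,1]+[0,0,h])[0]
    print('pred near edge',P(x,-29,top).round(1),P(x,0,top).round(1),P(x,29,top).round(1),'bottom',P(x,0,top-18).round(1),'x+1:',P(x+1,0,top).round(1))
    g=cv2.cvtColor(cv2.imread(f'pics/{n}.png'),cv2.COLOR_BGR2GRAY)
    r0=int(P(x,0,top)[1])
    for u in cols: print(u,r0-18,g[r0-18:r0+22,u-2:u+3].mean(1).astype(int).tolist())
    q=P(x-5,0,top);rr=int(q[1]);print('row',rr,P(x-5,-29,top).round(1),P(x-5,29,top).round(1));d=g[rr-1:rr+2].mean(0);d=np.diff(d);print([(i,int(d[i])) for i in range(180,380) if abs(d[i])>12])
E
python3 - <<'E'
from h import *
im=shot('c2');held('c2',15+18,(220,240,260,280,300,320,340))
E
```

```text
c2 16.9 [510.3 201.6  99.2] [-1.7999e+02  1.0000e-02  1.6443e+02] [ 0.5  0.3 -1. ]
pred near edge [214.2 159.2] [277.2 159.2] [340.3 159.3] bottom [277.4 154.7] x+1: [277.2 157. ]
220 141 [196, 195, 194, 199, 199, 197, 194, 194, 199, 200, 200, 190, 133, 81, 30, 24, 43, 42, 43, 43, 40, 37, 36, 33, 31, 31, 26, 24, 23, 20, 18, 18, 13, 13, 13, 14, 14, 15, 12, 15]
240 141 [81, 57, 30, 34, 42, 42, 42, 42, 42, 37, 36, 20, 8, 11, 10, 27, 44, 45, 45, 46, 44, 47, 45, 45, 45, 45, 45, 46, 44, 43, 43, 44, 43, 42, 43, 43, 42, 44, 42, 40]
260 141 [62, 77, 83, 114, 139, 142, 141, 141, 142, 141, 141, 59, 13, 10, 9, 33, 45, 45, 45, 43, 46, 44, 45, 45, 43, 44, 44, 44, 43, 44, 44, 44, 43, 43, 42, 43, 41, 43, 41, 40]
280 141 [73, 86, 90, 114, 137, 140, 140, 141, 140, 139, 139, 46, 11, 9, 7, 31, 43, 42, 44, 43, 44, 42, 44, 42, 42, 42, 41, 42, 40, 42, 42, 41, 41, 41, 42, 41, 39, 40, 41, 41]
300 141 [64, 74, 80, 122, 138, 139, 139, 139, 140, 139, 139, 45, 8, 11, 6, 30, 38, 38, 39, 39, 39, 39, 39, 38, 39, 39, 38, 36, 38, 38, 35, 18, 13, 14, 12, 12, 14, 11, 14, 12]
320 141 [85, 47, 40, 72, 75, 71, 73, 71, 72, 70, 71, 26, 8, 12, 10, 25, 26, 20, 23, 22, 21, 20, 13, 13, 12, 14, 12, 15, 14, 10, 13, 14, 14, 15, 14, 14, 14, 13, 12, 13]
340 141 [99, 99, 104, 102, 103, 102, 105, 106, 105, 105, 104, 109, 110, 92, 67, 47, 40, 44, 45, 43, 50, 50, 48, 51, 54, 56, 56, 52, 58, 59, 59, 61, 64, 66, 66, 66, 69, 70, 71, 69]
row 170 [214.9 170.1] [339.6 170.1]
[(215, -44), (216, -130), (217, -12), (221, 15), (339, 21), (340, 82)]
```

>>> step_arm:
  rows:
    - [[-1.4,1.6,0],0]
    - [[-1.4,1.6,18],0]
    - [[-1.4,1.6,32],0]
    - [[-1.4,1.6,38],0]
    - [[-1.4,1.6,38],0]
    - [[-1.4,1.6,38],0]
    - [[-1.4,1.6,38],0]

```text
time: 17.6
tool_pos: [512.6, 204.0, 61.8]
tcp_rot: [180.0, 0.1, 164.5]
ft_force: [-0.4, -0.5, -1.2]
finger_gap: 56.1
grip_force: 32.9
```

>>> step_arm:
  rows:
    - [[0,0,0],0]
    - [[0,0,0],0]

```text
time: 17.8
tool_pos: [512.4, 204.0, 61.7]
tcp_rot: [180.0, 0.0, 164.5]
ft_force: [0.3, 0.1, -1.5]
finger_gap: 56.5
grip_force: 32.9
```

>>> step_arm:
  rows:
    - [[0,-1.2,0],0]
    - [[0,-1.2,5],0]
    - [[0,-1.2,11],0]
    - [[0,-1.2,17],0]
    - [[0,-1.2,22],0]
    - [[0,-1.2,26],0]
    - [[0,-1.2,28],0]
    - [[0,-1.2,28],0]

```text
time: 18.6
tool_pos: [511.5, 202.6, 32.6]
tcp_rot: [-180.0, -0.0, 164.5]
ft_force: [-0.8, -0.4, -0.5]
finger_gap: 56.6
grip_force: 32.9
```

>>> step_arm:
  rows:
    - [[0,0,1.5],0]
    - [[0,0,3],0]
    - [[0,0,3],0]

```text
time: 18.9
tool_pos: [512.3, 202.9, 31.7]
tcp_rot: [180.0, 0.0, 164.5]
ft_force: [-5.7, -1.3, 10.1]
finger_gap: 56.1
grip_force: 34.2
```

>>> step_arm:
  rows:
    - [[0,0,-2],0]
    - [[0,0,-2],0]
    - [[0,0,-2],0]
    - [[0,0,-2],0]
    - [[0,0,-10],0]
    - [[0,0,-35],0]
    - [[0,0,-80],0]
    - [[0,0,-125],0]
    - [[-20,-35,-155],-5]
    - [[-45,-75,-172],-10]
    - [[-70,-117,-172],-15]
    - [[-95,-158,-172],-20]
  fingers: 1

```text
time: 20.1
tool_pos: [562.1, 23.4, 204.2]
tcp_rot: [-180.0, 0.2, -175.2]
ft_force: [0.8, 0.3, -1.5]
finger_gap: 85.4
grip_force: 0.0
```

```bash
python3 st.py 633 -244 200 33.3
```

```text
20.1 [562.07  23.39 204.24] [-179.97    0.18 -175.23] [ 0.8  0.3 -1.5] [ -48.5 -272.4    4.5] -28.5
```

>>> step_arm:
  rows:
    - [[-8,-45,0],-5]
    - [[-16,-92,0],-10]
    - [[-25,-140,0],-15]
    - [[-33,-187,0],-20]
    - [[-41,-233,0],-25]
    - [[-48,-265,4],-28.5]
    - [[-48,-272,4],-28.5]
    - [[-48,-272,4],-28.5]
    - [[-48,-272,4],-28.5]

```text
time: 21.0
tool_pos: [630.3, -241.4, 198.4]
tcp_rot: [180.0, 0.0, -147.0]
ft_force: [-0.5, -0.8, 0.4]
finger_gap: 85.7
grip_force: 0.0
```

Run:
```python
from h import *
from bench import *
im=shot('bd1');c=cal('bd1')
hsv=cv2.cvtColor(im,cv2.COLOR_BGR2HSV)
q=proj(c,[[636,-246,4]])[0];print(q)
grid('bd1',int(q[0])-100,max(int(q[1])-75,0),int(q[0])+100,int(q[1])+75,'bd1c',.7)
```

```text
bd1 21.05 [ 630.5 -240.9  198.6] [ 1.7999e+02  2.0000e-02 -1.4695e+02] [-0.1 -1.  -0.7]
[272.69819355 184.63633229]
crop 172 109 4.0
```

View pics/bd1c.png

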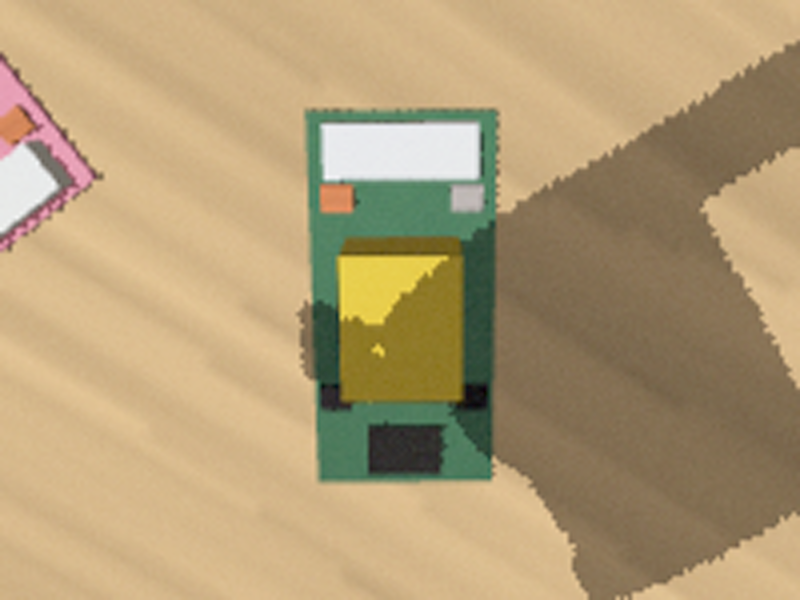

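The board is upright in the crop: corners (306,109), (498,110), (493,480), (320,480), white connector at the top, black pad at the bottom, and the transformer top spanning (338..463, 255..402).

Run:
```python
from h import *
from bench import *
c=cal('bd1');o=np.array([172,109]);s=r.sense();R=Ro.from_euler('xyz',s['tcp_rot'],degrees=True).as_matrix()
A=np.array([(306,109),(498,110),(493,480),(320,480)])/4+o-.4
w=ray(c,A,4);print(w[:,:2].round(1).tolist())
d=(w[:2].mean(0)-w[2:].mean(0));print('centre',w.mean(0),'len',np.linalg.norm(d),'wid',np.linalg.norm(w[1]-w[0]),np.linalg.norm(w[2]-w[3]),'tool yaw',np.degrees(np.arctan2(d[1],d[0])))
T=np.array([(338,255),(463,255),(463,402),(338,402)])/4+o-.4;wt=ray(c,T,38);print('transf',wt.mean(0),np.linalg.norm(wt[1]-wt[0]),np.linalg.norm(wt[1]-wt[2]))
b=R@[.35,.65,0]
for X in(w,wt): print('true',X.mean(0)-b)
t=w.mean(0)-b;print(go(s,t[0],t[1],0,np.degrees(np.arctan2(d[1],d[0]))))
```

```text
[[601.6, -303.3], [570.3, -254.6], [670.2, -189.0], [701.6, -237.3]]
centre [ 635.92876169 -246.05500314    4.        ] len 119.6825920931992 wid 57.99575606688262 57.668453019180724 tool yaw -146.65678815314732
transf [ 636.41588426 -246.30871044   38.        ] 35.52013593719737 43.719184951426804
true [ 636.57661554 -246.4089599     4.00006039]
true [ 637.06373811 -246.66266719   38.00006039]
(array([ -2. ,  -8. , 198.6]), np.float64(-0.3))
```

>>> step_arm:
  rows:
    - [[-2,-8,20],-0.3]
    - [[-2,-8,65],-0.3]
    - [[-2,-8,110],-0.3]
    - [[-2,-8,155],-0.3]
    - [[-2,-8,190],-0.3]
    - [[-2,-8,210],-0.3]
    - [[-2,-8,218],-0.3]
    - [[-2,-8,218],-0.3]
    - [[-2,-8,218],-0.3]

```text
time: 21.95
tool_pos: [637.4, -248.0, -18.7]
tcp_rot: [-179.9, 0.1, -146.7]
ft_force: [-0.6, -0.2, 0.5]
finger_gap: 85.9
grip_force: 0.0
```

>>> step_arm:
  rows:
    - [[0,0,0],0]
    - [[0,0,0],0]
    - [[0,0,0],0]
    - [[0,0,0],0]
    - [[0,0,0],0]
    - [[0,0,0],0]
  fingers: 0
  squeeze: 50

```text
time: 22.55
tool_pos: [637.1, -248.2, -18.8]
tcp_rot: [-179.9, 0.0, -146.7]
ft_force: [-0.8, 0.5, 5.4]
finger_gap: 35.3
grip_force: 52.1
```

>>> step_arm:
  rows:
    - [[0,0,-25],0]
    - [[0,0,-70],0]
    - [[-8,25,-110],5]
    - [[-22,68,-124],10]
    - [[-37,115,-124],15]
    - [[-52,162,-124],20]
    - [[-67,209,-124],25]
    - [[-82,256,-124],30]
    - [[-97,303,-124],35]
    - [[-112,350,-124],40]
    - [[-127,397,-124],45]
    - [[-139,435,-124],48.8]

```text
time: 23.75
tool_pos: [511.9, 194.2, 103.5]
tcp_rot: [-180.0, -0.1, 164.4]
ft_force: [0.7, -0.2, -3.0]
finger_gap: 35.3
grip_force: 51.1
```

>>> step_arm:
  rows:
    - [[0,0,0],0]
    - [[0,0,0],0]
    - [[0,0,0],0]

```text
time: 24.05
tool_pos: [513.5, 191.1, 103.7]
tcp_rot: [-180.0, -0.0, 164.5]
ft_force: [-0.1, -0.3, -2.4]
finger_gap: 35.2
grip_force: 51.2
```

Run:
```python
from h import *
from bench import *
im=shot('c3');c=cal('c3');s=r.sense();print(s['finger_gap'])
t=s['tool_pos'];R=Ro.from_euler('xyz',s['tcp_rot'],degrees=True).as_matrix()
P=lambda X,y,h:proj(c,t+X*R[:,0]+y*R[:,1]+[0,0,h])[0].round(1)
H=18.8+4
print('near edge',P(60,-29,H),P(60,0,H),P(60,29,H),P(61,0,H))
print('connector',P(57,-23,18.8+18),P(57,23,36.8),P(41,-23,36.8),P(41,23,36.8))
r0=int(P(60,0,H)[1])-14
for u in(235,255,280,300,325): print(u,r0,im[r0:r0+40,u-2:u+3].mean(1).astype(int).max(1).tolist())
# white connector mask
w=(im.min(2)>150)&(im.max(2).astype(int)-im.min(2)<30)
n,lab,st,ce=cv2.connectedComponentsWithStats(w[100:260,180:380].astype(np.uint8))
for i in range(1,n):
    if st[i,4]>150:
        pts=np.argwhere(lab==i)[:,::-1].astype(np.float32)+[180,100];print(st[i],cv2.boxPoints(cv2.minAreaRect(pts.astype(np.float32))).round(1).tolist())
print(go(s,510.85,203.05,105,164.5))
```

```text
c3 24.1 [513.8 190.8 103.7] [-1.7996e+02 -2.0000e-02  1.6448e+02] [-0.1  0.5 -3.4]
34.92750562978331
near edge [218.  156.9] [276.8 157. ] [335.5 157.1] [276.8 154.9]
connector [225.5 167.5] [327.6 167.6] [227.4 201.7] [325.8 201.8]
235 143 [81, 81, 80, 82, 91, 90, 90, 89, 88, 113, 110, 110, 120, 62, 94, 121, 123, 123, 125, 124, 103, 109, 111, 112, 147, 241, 246, 245, 246, 246, 246, 245, 246, 246, 245, 245, 246, 245, 245, 245]
255 143 [12, 14, 12, 11, 13, 14, 14, 16, 13, 12, 13, 11, 13, 29, 96, 124, 125, 127, 104, 65, 88, 108, 112, 113, 147, 241, 246, 246, 246, 246, 246, 245, 246, 246, 245, 246, 245, 245, 245, 245]
280 143 [15, 12, 9, 11, 13, 12, 12, 12, 12, 12, 11, 12, 115, 70, 96, 122, 124, 125, 125, 113, 97, 108, 112, 113, 149, 241, 245, 245, 245, 245, 245, 245, 245, 245, 245, 245, 245, 244, 244, 245]
300 143 [12, 12, 11, 9, 12, 10, 13, 12, 10, 11, 13, 32, 114, 70, 95, 122, 124, 124, 94, 65, 89, 108, 111, 111, 147, 240, 244, 244, 244, 244, 244, 244, 218, 174, 160, 161, 162, 162, 161, 160]
325 143 [12, 11, 11, 11, 12, 11, 14, 10, 9, 13, 12, 11, 14, 30, 51, 57, 57, 58, 57, 55, 73, 89, 102, 111, 124, 158, 161, 162, 161, 162, 161, 161, 161, 162, 161, 161, 161, 161, 161, 160]
[  48   68   83   34 1748] [[228.0, 201.0], [228.0, 168.0], [310.0, 168.0], [310.0, 201.0]]
(array([ 6.1, 11. , -1.3]), np.float64(-0.0))
```

>>> step_arm:
  rows:
    - [[6.3,11,0],0]
    - [[6.3,11,15],0]
    - [[6.3,11,30],0]
    - [[6.3,11,41],0]
    - [[6.3,11,41],0]
    - [[6.3,11,41],0]
    - [[6.3,11,41],0]
    - [[6.3,11,41],0]
    - [[6.3,11,41],0]

```text
time: 25.0
tool_pos: [511.0, 204.4, 63.8]
tcp_rot: [180.0, 0.1, 164.5]
ft_force: [-0.8, 1.0, -2.5]
finger_gap: 35.1
grip_force: 51.3
```

>>> step_arm:
  rows:
    - [[0,0,0],0]
    - [[0,0,0],0]

```text
time: 25.2
tool_pos: [510.6, 204.3, 63.3]
tcp_rot: [180.0, 0.0, 164.5]
ft_force: [-0.1, 0.0, -3.1]
finger_gap: 35.4
grip_force: 51.3
```

>>> step_arm:
  rows:
    - [[-0.3,-1.1,0],0]
    - [[-0.3,-1.1,4],0]
    - [[-0.3,-1.1,8],0]
    - [[-0.3,-1.1,12],0]
    - [[-0.3,-1.1,15],0]
    - [[-0.3,-1.1,16],0]
    - [[-0.3,-1.1,16],0]

```text
time: 25.9
tool_pos: [510.3, 203.0, 46.8]
tcp_rot: [-180.0, -0.0, 164.5]
ft_force: [0.4, 0.7, -2.5]
finger_gap: 35.3
grip_force: 51.3
```

>>> step_arm:
  rows:
    - [[0,0,1.5],0]
    - [[0,0,3],0]
    - [[0,0,3],0]

```text
time: 26.2
tool_pos: [511.0, 203.3, 45.1]
tcp_rot: [180.0, 0.0, 164.5]
ft_force: [-2.8, -0.5, 4.2]
finger_gap: 35.5
grip_force: 52.2
```

>>> step_arm:
  rows:
    - [[0,0,-2],0]
    - [[0,0,-2],0]
    - [[0,0,-2],0]
    - [[0,0,-2],0]
    - [[0,0,-15],0]
    - [[0,0,-45],0]
    - [[0,0,-85],0]
    - [[-30,0,-88],-8]
    - [[-65,0,-88],-16]
    - [[-95.6,0,-88],-24]
    - [[-95.6,0,-88],-32]
    - [[-95.6,0,-88],-40]
  fingers: 1

```text
time: 27.4
tool_pos: [603.5, 177.0, 132.7]
tcp_rot: [-180.0, 0.0, -155.2]
ft_force: [-0.1, -0.1, -0.1]
finger_gap: 85.5
grip_force: 0.0
```

>>> step_arm:
  rows:
    - [[0,0,0],-8]
    - [[0,0,0],-16]
    - [[0,0,0],-24]
    - [[0,0,0],-32]
    - [[0,0,0],-36.7]
    - [[0,0,0],-36.7]
    - [[0,0,0],-36.7]

```text
time: 28.1
tool_pos: [602.8, 177.6, 132.8]
tcp_rot: [-180.0, 0.0, -118.9]
ft_force: [-0.4, -0.8, 0.2]
finger_gap: 85.5
grip_force: 0.0
```

```bash
python3 st.py 603.1 177.6 62 61.2
python3 - <<'E'
from h import *
from bench import *
a=shot('k1')
s=snapshot('scene')[185:285,310:410]
a=cv2.resize(a,None,fx=.72,fy=.72)[:300]
cv2.imwrite('pics/k1c.png',np.hstack([a,cv2.resize(s,(390,a.shape[0]),interpolation=cv2.INTER_CUBIC)]))
c=cal('k1');print((proj(c,[[603.1,177.6,118],[510.85,203.05,64]])*.72).round())
E
```

```text
28.1 [602.8  177.61 132.79] [-1.7997e+02  2.0000e-02 -1.1893e+02] [-0.4 -0.8  0.2] [-0.1 -0.2 70.8] -0.1
k1 28.15 [602.8 177.6 132.6] [-1.7998e+02  2.0000e-02 -1.1892e+02] [-0.   0.3  0.4]
[[200. 172.]
 [281. 135.]]
```

View pics/k1c.png

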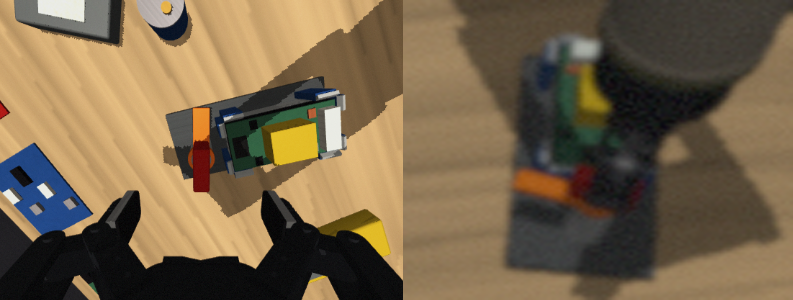

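The board sits between the guides with its white connector away from the clamp. The knob at small-picture (201,168) is upright and midway between the open fingers. I'll lower and grip it.

>>> step_arm:
  rows:
    - [[0,0,20],0]
    - [[0,0,42],0]
    - [[0,0,60],0]
    - [[0,0,68],0]
    - [[0,0,70],0]
    - [[0,0,70],0]
    - [[0,0,70],0]

```text
time: 28.9
tool_pos: [603.6, 177.8, 63.5]
tcp_rot: [-179.9, 0.1, -118.8]
ft_force: [0.2, -0.0, 0.1]
finger_gap: 85.5
grip_force: 0.0
```

>>> step_arm:
  rows:
    - [[0,0,0],0]
    - [[0,0,0],0]
    - [[0,0,0],0]
    - [[0,0,0],0]
    - [[0,0,0],0]
    - [[0,0,0],0]
  fingers: 0
  squeeze: 30

```text
time: 29.5
tool_pos: [602.4, 177.7, 62.3]
tcp_rot: [180.0, -0.0, -118.8]
ft_force: [-2.7, 0.2, 2.4]
finger_gap: 15.4
grip_force: 33.3
```

>>> step_arm:
  rows:
    - [[0,0,0],5]
    - [[0,0,0],11]
    - [[0,0,0],17]
    - [[0,0,0],23]
    - [[0,0,0],29]
    - [[0,0,0],35]
    - [[0,0,0],41]
    - [[0,0,0],47]
    - [[0,0,0],53]
    - [[0,0,0],59]
    - [[0,0,0],65]
    - [[0,0,0],70]

```text
time: 30.7
tool_pos: [602.4, 177.6, 62.3]
tcp_rot: [-180.0, -0.0, 171.0]
ft_force: [-2.4, -0.8, 3.1]
finger_gap: 15.5
grip_force: 33.4
```

>>> step_arm:
  rows:
    - [[0,0,0],3]
    - [[0,0,0],6]
    - [[0,0,0],6.7]
    - [[0,0,0],6.7]
    - [[0,0,0],6.7]

```text
time: 31.2
tool_pos: [602.5, 177.6, 62.3]
tcp_rot: [-180.0, -0.0, 164.6]
ft_force: [-4.9, 0.7, 4.2]
finger_gap: 15.5
grip_force: 33.6
```

```bash
python3 st.py 603.1 177.6 62 164.5; python3 -c "
from bench import r
print(r.sense()['wrist_torque'])"
```

```text
31.2 [602.45 177.62  62.26] [-1.7999e+02 -2.0000e-02  1.6459e+02] [-4.9  0.7  4.2] [-0.6  0.2  0.3] 0.1
[-0.07993048  0.7199658   0.02885289]
```

>>> step_arm:
  rows:
    - [[0,0,0],1]
    - [[0,0,0],1.7]
    - [[0,0,0],1.7]

```text
time: 31.5
tool_pos: [602.6, 177.6, 62.3]
tcp_rot: [-180.0, 0.0, 162.9]
ft_force: [-3.7, -1.2, 4.8]
finger_gap: 15.4
grip_force: 41.7
```

```bash
python3 st.py 603.1 177.6 62 164.5; python3 -c "
from bench import r
print(r.sense()['wrist_torque'])"
```

```text
31.5 [602.58 177.57  62.31] [-179.99    0.    162.89] [-3.7 -1.2  4.8] [-0.5  0.2  0.3] -1.6
[-0.14817693  0.70869091  0.88412704]
```

The twisting torque has jumped, so the clamp is on its hard stop. I'll relax the turn, release and rise.

>>> step_arm:
  rows:
    - [[0,0,0],-0.8]
    - [[0,0,0],-0.8]
    - [[0,0,0],-0.8]
    - [[0,0,0],-0.8]
    - [[0,0,-10],-0.8]
    - [[0,0,-40],-0.8]
    - [[0,0,-85],-0.8]
    - [[0,0,-125],-0.8]
    - [[35,20,-145],-0.8]
    - [[70,50,-145],-0.8]
    - [[70,50,-145],-0.8]
    - [[70,50,-145],-0.8]
  fingers: 1

```text
time: 32.7
tool_pos: [550.2, 246.9, 208.0]
tcp_rot: [180.0, 0.1, 163.7]
ft_force: [0.3, -0.6, 0.0]
finger_gap: 85.0
grip_force: 0.0
```

Run:
```python
from h import *
from bench import *
im=shot('f1');c=cal('f1');a=np.radians(-15.5)
f=lambda L:np.c_[510.85+np.cos(a)*np.array(L)[:,0]-np.sin(a)*np.array(L)[:,1],203.05+np.sin(a)*np.array(L)[:,0]+np.cos(a)*np.array(L)[:,1],np.array(L)[:,2]]
print('pred conn',proj(c,f([(-57,-23,82),(-57,23,82),(-41,23,82),(-41,-23,82)])).round(1).tolist())
print('pred bar',proj(c,f([(40,-9,80),(40,9,80)])).round(1).tolist(),'knob',proj(c,f([(74,-8,118),(74,8,118),(118,8,118),(118,-8,118)])).round(1).tolist())
print('pred transf',proj(c,f([(-22,-18,102),(-22,18,102),(22,18,102),(22,-18,102)])).round(1).tolist())
hsv=cv2.cvtColor(im,cv2.COLOR_BGR2HSV);q=proj(c,f([(20,0,80)]))[0]
w=(im.min(2)>140)&(np.ptp(im.astype(int),axis=2)<30)
org=(hsv[...,0]>=9)&(hsv[...,0]<=18)&(hsv[...,1]>170);yel=(hsv[...,0]>=21)&(hsv[...,0]<=32)&(hsv[...,1]>150);red=((hsv[...,0]<6)|(hsv[...,0]>174))&(hsv[...,1]>150)
for nm,m in(('white',w),('orange',org),('yellow',yel),('red',red)):
    n,lab,st,ce=cv2.connectedComponentsWithStats(m.astype(np.uint8))
    for i in range(1,n):
        if st[i,4]>60 and np.hypot(*(ce[i]-q))<140: print(nm,st[i,4],cv2.boxPoints(cv2.minAreaRect(np.argwhere(lab==i)[:,::-1].astype(np.float32))).round(1).tolist())
```

```text
f1 32.75 [550.6 246.  207.5] [-1.7999e+02  3.0000e-02  1.6367e+02] [-1.2 -0.7  1. ]
pred conn [[197.6, 113.9], [245.6, 113.3], [246.3, 130.6], [199.2, 131.2]]
pred bar [[220.1, 209.7], [236.9, 209.5]] knob [[216.2, 254.5], [232.6, 254.3], [235.2, 293.4], [219.6, 293.5]]
pred transf [[200.9, 153.2], [239.6, 152.7], [242.1, 198.5], [205.2, 198.9]]
white 66 [[185.89999389648438, 109.0], [189.0, 108.69999694824219], [191.10000610351562, 130.0], [188.0, 130.3000030517578]]
white 72 [[257.70001220703125, 108.0], [261.0, 107.9000015258789], [262.0, 128.0], [258.70001220703125, 128.1999969482422]]
white 285 [[199.0, 114.0], [221.0, 114.0], [221.0, 131.0], [199.0, 131.0]]
orange 68 [[202.0, 135.0], [211.0, 135.0], [211.0, 141.0], [202.0, 141.0]]
orange 695 [[217.39999389648438, 208.5], [237.5, 205.0], [248.10000610351562, 264.6000061035156], [228.0, 268.1000061035156]]
yellow 2001 [[202.5, 150.5], [244.3000030517578, 148.5], [246.6999969482422, 197.8000030517578], [204.8000030517578, 199.8000030517578]]
red 945 [[216.6999969482422, 241.6999969482422], [237.3000030517578, 240.1999969482422], [240.89999389648438, 290.6000061035156], [220.3000030517578, 292.1000061035156]]
```

```bash
python3 -c "
from bench import r
print(r.hand_in())"
```

```text
the job is handed in; nothing more can be done
None
```

The heat sink, spacer and board are stacked in the nest with the connector away from the clamp, the bar is turned onto its stop over the board, and the job was handed in at about 33 s. The final wrist picture matched the predicted poses and the three bystanders were not touched, but the hand-in returned no verdict.

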